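Find where the key-tray lid binds and back it off

ROBOT

A 6-joint arm with a two-finger parallel gripper is mounted at the origin on the work surface. World frame = base frame: x ahead of the robot, y to its left, z up, the work surface at z = 0. Lengths are in mm, angles in rad, forces in N, time in s.
With the tool pointing down it reaches from about 250 to 800 mm from the base axis. Payload 3.9 kg.
Tool frame: the origin (TCP) lies at the very end of the fingers, on their centre line; the grasp point (between the pads) lies 19 mm behind it; z points along the fingers, y is the line along which they close (so a half turn about z gives the same grasp; the last joint's range is limited). The gripper opens to 85 mm and grips with 20 to 120 N. Pads are 22 mm wide; open, the fingers measure 114 mm over their backs; the gripper's body (76 mm by 85 mm) begins 54 mm behind the grasp point. The pads swing forward as they close: fully open they stand 13 mm farther back than shut.
Start: joints at [-1.159, 0.26, -0.138, 1.173, 0, 1.571], TCP at [210.131, -481.103, 231.304] pointing down, gripper open.
Joint ranges: [-2.78, 2.78], [-0.83, 1.72], [-1.28, 1.37], [-1.9, 2.12], [-1.57, 1.48], [-3.14, 3.14]. Speed limits (rad/s): [2.57, 2.57, 3.14, 3.14, 3.14, 3.14].

INTERFACE

Orientations are given as a rotation vector (axis times angle).
In Python, from bench import env, jaws, monitor, eyes, job gives the robot as it stands. Calls block until the motion is done:
- env.reach(position, orientation): joint-space move of the TCP to a pose.
- env.move_straight(position, ori=None, velocity=150): straight line of the TCP; ori=None keeps the orientation; velocity is the mean speed in mm/s.
- env.move_j(angles): joint-space move.
- jaws.grip(opening): finger opening in mm; the grip force is fixed at half the most; returns when the fingers have stopped.
- env.wait(seconds).
- env.solve_ik(position, orientation): joint angles nearest the present ones, or None.
- monitor.read_state(): the state.
- eyes.get_image(name): name is "scene" or "top" or "wrist"; returns a dict with "frame" (480x640x3 uint8, red, green, blue), "camera_matrix" (3x3 intrinsics, pixels), "k1" (the pictures are not rectified: a ray, as slopes to the right and down, at radius r is drawn at 1 + k1 r^2 times it, then the intrinsics apply), "R" (3x3) and "t" (3): a world point X has camera coordinates R X + t; the wrist camera has in their place "mount" (4x4, takes a point from camera to tool coordinates, whose origin is the TCP and whose axes are the flange's). Camera axes: x right, y down, z forward; pixel columns grow to the right and rows downward; lengths in mm; the calibration is good to about 2 mm. A picture is of the moment at which its call begins: read the wrist's pose just before it. There is no depth.
A pose or a line that the arm cannot do raises env.MotionError and nothing moves.
- job.sign_off(): hands the job in; it is judged then, once.
The state is a dict: "t": time; "joint_pos": joint angles; "joint_vel": joint speeds; "tau": joint torques, N m; "tcp_pos": TCP position; "tool_rot": TCP orientation; "contact_force": force on the tool from outside, world axes, zero at the start; "moment": the same for the moment, N m; "gripper_width": finger opening in mm; "finger_force": force on a finger pad.
Only numpy, scipy, OpenCV 4.12 (cv2) and the standard library are available. Lean on these libraries where they do the work, as an engineer would, in place of code of your own. Each camera call takes 0.05 s, during which the arm holds its last target. There are 200 camera calls.

TASK

Two slide-lid key trays stand on the hallway ledge; the rails of the one whose lid has a straight bar pull are buckled. Slide that lid along its tray towards the buckle until it binds against it, then back it off so that a gap of about four centimetres is left between lid and buckle, ready for the rails to be straightened, and let go. Leave the lid with the round knob where it is and do not knock the vase over.

Things in the scene. Friction and masses are not known exactly. Their poses are not given: they have to be found in the camera images.
- bar_pull (a point): Centre of the upright steel bar pull on the lid to slide: 12 mm thick along the track, 50 wide, 32 tall, mid on the lid's top (16 mm below this point). Pale plywood lid: 100 mm long (leading edge 50 mm ahead along +x), 96 wide, 8 thick; 1-2 N friction, stays where left, starts 75-185 mm short of the buckle. Frame x: slide direction, away from the robot; z up. Tray fixed, 340 x 96, rails 49 high.
- tight_spot (a point): The buckle: two bright humps (paint rubbed off), one on each dark rail of that tray, 24 mm long, 14 wide, 12 high. This point: midway between the rails, at the humps' near face, 55 mm above the ledge; it does not move. x as for bar_pull. The lid's edge meets the humps when bar_pull is 50 mm short of here along x; they give springily, about 0.8 N per mm for 12 mm, then are solid. The lid cannot pass.
- knob_pull (a point): Centre of the round steel knob (30 mm across, 32 tall) on the lid of the other tray, same wood and size, its rails straight. To be left alone. The trays stand side by side, 280 to 420 mm apart, lengthwise away from the robot; either may be the left one.
- vase: Empty blue glass vase, 190 mm tall, up to 90 mm wide, standing on the ledge to the left of the trays. Origin at the centre of its underside, z up. Bystander.

How it is judged:
By the outcome, as a careful person would: the job done as asked, in the order asked, and still so for the second after the job is handed in, with the robot touching nothing.
It also fails if it takes over 35 s, if anything falls off the work surface, if the arm or the gripper's body presses on something with over 40 N, if the wrist force passes 120 N, or if a joint passes its speed limit or range.

## Working session

There is one attempt and no reset: what is moved stays moved. The work goes in short steps, each a Python script; the robot and the scene stay as the last script left them, time stands still between calls to the robot, and variables do not carry over. Pictures are saved under pics/ and viewed, at most 10 in all, crops included, and the job is handed in when it is done.

```bash
mkdir -p pics; ls; python3 - <<'E'
from bench import env, jaws, monitor, eyes, job
import cv2
for n in ("scene","top"):
    d=eyes.get_image(n); cv2.imwrite(f"pics/{n}0.png",d["frame"][:,:,::-1]); print(n,d["camera_matrix"],d["k1"],d["R"],d["t"])
s=monitor.read_state(); print(s["t"],s["tool_rot"],s["contact_force"])
E
```

```text
pics
scene [[440.6564777    0.         317.1305648 ]
 [  0.         440.6564777  230.72477019]
 [  0.           0.           1.        ]] -0.04406884792372718 [[-0.79955203  0.60035276 -0.01712054]
 [ 0.39459688  0.50360843 -0.76855179]
 [-0.45278014 -0.62125285 -0.63955847]] [ 388.57439682 -230.01019239 1296.38666893]
top [[512.08861128   0.         321.68960537]
 [  0.         512.08861128 239.75590263]
 [  0.           0.           1.        ]] 0.04426489123576413 [[-0.00580404 -0.99997785 -0.00325842]
 [-0.99976701  0.0058705  -0.0207718 ]
 [ 0.02079047  0.0031371  -0.99977893]] [126.4762408  546.77644401 965.96294006]
0.1 [-3.07350912e+00 -6.41902863e-01  4.91052980e-04] [ 0.01543652 -0.88697533  0.38456386]
```

View pics/scene0.png

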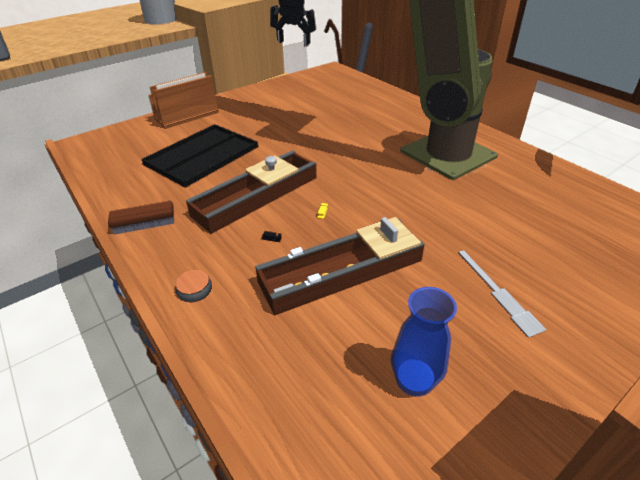

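View pics/top0.png

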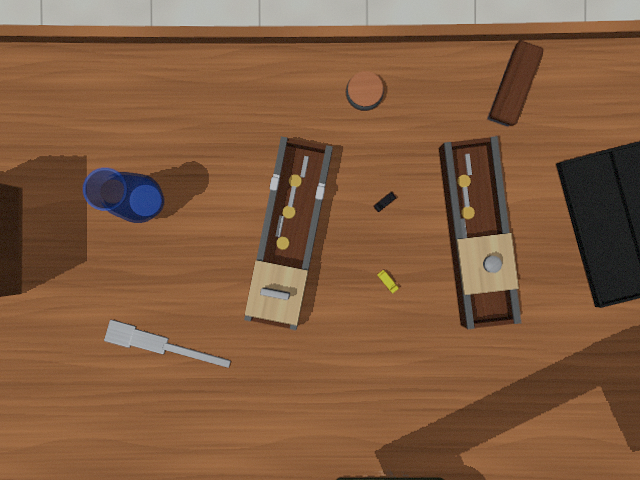

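The top view shows the bar-pull tray on the left, with the bar at about (275,293) and the humps at (275,183) and (320,191). The vase is at about (130,195), well to the left. The scene view agrees: the bar is at (389,230) and the humps are at (296,253) and (313,279).

```bash
cat > h.py <<'E'
import numpy as np, cv2
def ray(d,uv,R=None,t=None):
    K=d["camera_matrix"]; p=(np.array(uv,float)-K[:2,2])/[K[0,0],K[1,1]]
    s=cv2.undistortPoints(np.array([[uv]],float),K,np.array([d["k1"],0,0,0.]))[0,0]
    R=d["R"] if R is None else R; t=d["t"] if t is None else t
    return -R.T@t, R.T@np.array([s[0],s[1],1.])
def plane(d,uv,z,**k):
    o,r=ray(d,uv,**k); return o+r*(z-o[2])/r[2]
def tri(r1,r2):
    (a,u),(b,v)=r1,r2
    s=np.linalg.lstsq(np.c_[u,-v],b-a,rcond=None)[0]
    p,q=a+u*s[0],b+v*s[1]; return (p+q)/2,np.linalg.norm(p-q)
def blobs(m,box,amin):
    x0,y0,x1,y1=box; w=np.zeros(m.shape,np.uint8); w[y0:y1,x0:x1]=m[y0:y1,x0:x1]
    c,_=cv2.findContours(w,cv2.RETR_EXTERNAL,cv2.CHAIN_APPROX_NONE)
    return sorted([k for k in c if cv2.contourArea(k)>amin],key=cv2.contourArea,reverse=True)
E
python3 - <<'E'
import numpy as np, cv2
from h import *
from bench import eyes
np.set_printoptions(precision=1,suppress=True)
for n,bl,bh in(("top",(240,255,315,335),(262,165,335,205)),("scene",(350,210,430,262),(280,240,330,290))):
    d=eyes.get_image(n); f=d["frame"]; hsv=cv2.cvtColor(f,cv2.COLOR_RGB2HSV); H,S,V=cv2.split(hsv)
    lid=((H>12)&(H<30)&(S>60)&(V>150)).astype(np.uint8); bar=((S<40)&(V>95)).astype(np.uint8); hump=((S<40)&(V>165)).astype(np.uint8)
    for nm,m,b,a,z in(("lid",lid,bl,300,57),("bar",bar,bl,30,89),("hump",hump,bh,15,61)):
        for c in blobs(m,b,a)[:3]:
            r=cv2.minAreaRect(c); bx=cv2.boxPoints(r)
            print(n,nm,cv2.contourArea(c),"px",np.array(r[0]),"c",plane(d,r[0],z)[:2],"corners",np.array([plane(d,q,z)[:2] for q in bx]).ravel())
E
```

```text
top lid 2854.5 px [271.7 291.5] c [454.1 213.3] corners [416.3 276.3 513.6 257.3 492.1 149.9 394.8 169.3]
top bar 157.0 px [274.  293.8] c [452.7 206. ] corners [452.  231.1 463.3 228.8 453.4 180.9 442.1 183.2]
top hump 72.5 px [319.7 190.7] c [634.4 126.1] corners [621.8 134.3 648.9 129.6 646.9 118.  619.8 122.7]
top hump 70.5 px [273.9 181.6] c [651.2 208.2] corners [639.  216.8 665.9 211.3 663.5 199.6 636.6 205.1]
scene lid 1175.0 px [388.  236.1] c [455.6 209. ] corners [493.2 146.6 353.4 169.6 419.6 268.8 544.1 243.2]
scene bar 107.5 px [390.9 228.1] c [462.1 220.1] corners [456.4 184.2 430.5 185.8 467.5 254.1 491.3 251.9]
scene hump 86.5 px [312.1 278.7] c [657.1 213.9] corners [669.7 201.7 637.  207.  644.6 226.1 676.7 220.6]
scene hump 74.5 px [294.3 252.1] c [641.4 132.4] corners [654.3 120.3 620.8 124.  628.5 144.4 661.3 140.5]
scene hump 26.5 px [285.9 286.2] c [706.7 199.6] corners [717.3 193.6 693.5 198.9 696.1 205.6 719.7 200.2]
```

```bash
cat >> h.py <<'E'
YAW=np.deg2rad(-11.6); U=np.array([np.cos(YAW),np.sin(YAW),0]); V=np.array([-np.sin(YAW),np.cos(YAW),0])
from scipy.spatial.transform import Rotation as Ro
def ori(sgn): # tool y = sgn*U, z down
    y=sgn*U; z=np.array([0,0,-1.]); return Ro.from_matrix(np.c_[np.cross(y,z),y,z]).as_rotvec()
E
python3 - <<'E'
from h import *
from bench import env,eyes,monitor,jaws
np.set_printoptions(precision=2,suppress=True)
P=np.array([452.7,206,0])
sol={s:env.solve_ik(P+[0,0,190],ori(s)) for s in(1,-1)}; print(sol)
q0=np.array(monitor.read_state()["joint_pos"])
s=min((k for k in sol if sol[k] is not None),key=lambda k:abs(np.array(sol[k])-q0).max())
print("s",s); 
for e in (0,150): print(env.solve_ik(P+U*e+[0,0,62],ori(s)))
env.reach(P+[0,0,190],ori(s))
st=monitor.read_state(); d=eyes.get_image("wrist"); cv2.imwrite("pics/w1.png",d["frame"][:,:,::-1])
T=np.eye(4);T[:3,:3]=Ro.from_rotvec(st["tool_rot"]).as_matrix();T[:3,3]=st["tcp_pos"]
C=T@np.array(d["mount"]); print(st["t"],st["tcp_pos"],d["mount"],C, st["contact_force"])
E
```

```text
{1: array([ 0.43,  0.24, -0.28,  1.05,  0.  ,  2.2 ]), -1: array([ 0.43,  0.24, -0.28,  1.05,  0.  , -0.94])}
s 1
[ 0.43  0.35 -0.49  0.73  0.    2.2 ]
[ 0.29  0.54 -0.16  0.87  0.    2.06]
2.7833 [453.06 205.37 190.07] [[  -0.     -0.97   -0.26   65.72]
 [   1.     -0.     -0.      0.34]
 [   0.     -0.26    0.97 -141.98]
 [   0.      0.      0.      1.  ]] [[  0.98  -0.2   -0.05 466.65]
 [ -0.2   -0.95  -0.25 269.69]
 [ -0.     0.26  -0.97 332.04]
 [  0.     0.     0.     1.  ]] [-0.58 -0.72 -0.5 ]
```

View pics/w1.png

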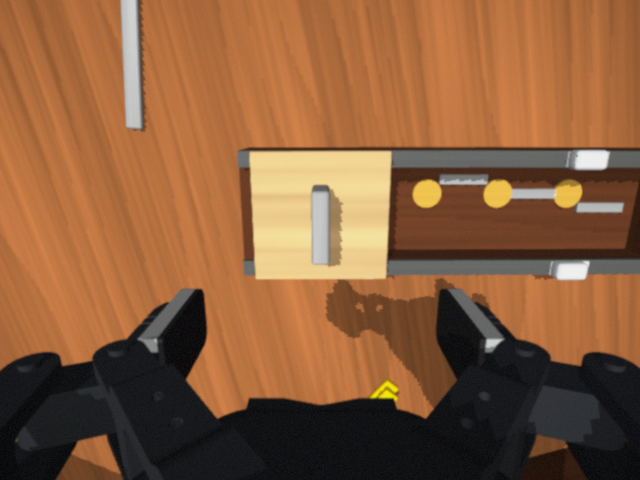

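The wrist view shows the bar at about (320,224), square to the jaws. The lid's leading edge is at u≈389 and the humps are at (588,159) and (570,270). I'll measure these from close by, then grasp.

```bash
python3 - <<'E'
from h import *
from bench import env,eyes,monitor,jaws
np.set_printoptions(precision=1,suppress=True)
def wr():
    st=monitor.read_state(); d=eyes.get_image("wrist")
    T=np.eye(4);T[:3,:3]=Ro.from_rotvec(st["tool_rot"]).as_matrix();T[:3,3]=st["tcp_pos"]
    C=T@np.array(d["mount"]); d["R"]=C[:3,:3].T; d["t"]=-d["R"]@C[:3,3]; return d
d=wr(); H,S,Vv=cv2.split(cv2.cvtColor(d["frame"],cv2.COLOR_RGB2HSV))
uvc=lambda p:np.array([p@U,p@V,p[2]])
lid=((H>12)&(H<30)&(S>60)&(Vv>150)).astype(np.uint8); g=((S<45)&(Vv>120)).astype(np.uint8); h=((S<40)&(Vv>170)).astype(np.uint8)
for nm,m,b,z in(("lid",lid,(230,140,410,290),57),("bar",g,(300,175,345,275),89),("hump",h,(540,140,625,175),61),("hump",h,(540,250,625,290),61)):
    c=blobs(m,b,30)[0]; bx=cv2.boundingRect(c); r=cv2.minAreaRect(c)
    print(nm,bx,r,uvc(plane(d,r[0],z)),"ends",uvc(plane(d,(bx[0],r[0][1]),z)),uvc(plane(d,(bx[0]+bx[2],r[0][1]),z)))
    if nm=="bar":
        t=eyes.get_image("top"); # lid/bar seen from above (may be occluded; earlier px used)
        print("tri bar",tri(ray(t,(274.,293.8)),ray(d,r[0])))
E
```

```text
lid (247, 151, 145, 139) ((319.0, 219.99996948242188), (143.99996948242188, 137.99996948242188), -0.0) [401.2 292.   57. ] ends [348.5 292.1  57. ] [454.7 291.8  57. ]
bar (312, 191, 18, 73) ((320.5, 227.0), (72.0, 17.0), 90.0) [402.4 295.   89. ] ends [396.8 295.   89. ] [408.5 295.   89. ]
tri bar (array([452.7, 206.6,  83.7]), np.float64(0.9139732622678717))
hump (575, 151, 34, 18) ((591.5, 159.5), (17.0, 33.0), 90.0) [592.1 336.   61. ] ends [580.3 336.   61. ] [604.6 336.1  61. ]
hump (556, 261, 33, 19) ((572.0, 270.0), (18.0, 32.0), 90.0) [591.9 253.7  61. ] ends [579.6 253.8  61. ] [605.  253.7  61. ]
```

```bash
python3 - <<'E'
from h import *
from bench import env,eyes,monitor,jaws
np.set_printoptions(precision=2,suppress=True)
o=ori(1); pos=lambda u,z:U*u+V*293.5+np.array([0,0,z])
def rd(m):
    s=monitor.read_state(); p=np.array(s["tcp_pos"]); f=np.array(s["contact_force"])
    print(m,round(s["t"],2),"u,v,z",np.array([p@U,p@V,p[2]]),"F u,v,z",np.array([f@U,f@V,f[2]]),"w",s["gripper_width"],s["finger_force"]); return p@U,f@U
rd("hover"); env.move_straight(pos(402.3,64),o,150); rd("down")
jaws.grip(8); rd("gripped")
env.wait(.2); u0,f0=rd("settled")
env.move_straight(pos(470,64),o,100); rd("470"); env.move_straight(pos(518,64),o,100); rd("518")
log=[]; u=518
while u<550:
    u+=2; env.move_straight(pos(u,64),o,40); env.wait(.05); log.append(rd("push"))
    if abs(log[-1][1]-log[0][1])>5: break
E
```

```text
hover 2.93 u,v,z [402.45 292.3  190.04] F u,v,z [-0.34  0.16 -0.09] w 85.65305515151651 0.0
down 3.92 u,v,z [402.91 293.93  64.67] F u,v,z [-0.13 -0.26 -0.46] w 85.43269434081596 0.0
gripped 4.59 u,v,z [402.4  293.55  64.32] F u,v,z [-0.04 -0.61  3.63] w 10.875368902137193 60.17476201057434
settled 4.79 u,v,z [402.41 293.55  64.28] F u,v,z [-0.2  -1.31  4.84] w 10.990207413777771 60.38549244403839
470 5.62 u,v,z [471.12 293.62  64.32] F u,v,z [ 1.   -0.73  4.27] w 11.122141268255797 60.43879151344299
518 6.25 u,v,z [518.72 293.66  64.32] F u,v,z [ 0.95 -0.15  5.04] w 10.944480444569217 60.539199113845825
push 6.55 u,v,z [519.66 293.66  64.3 ] F u,v,z [ 0.05 -1.08  6.09] w 10.735863556839698 60.67971110343933
push 6.85 u,v,z [521.35 293.66  64.3 ] F u,v,z [-1.35  0.25  5.63] w 10.909161954167425 60.75539231300354
push 7.15 u,v,z [523.27 293.66  64.29] F u,v,z [-0.94 -0.4   6.35] w 10.688722304742274 60.77333450317383
push 7.45 u,v,z [525.24 293.68  64.29] F u,v,z [-0.74 -0.17  7.07] w 10.7379632851667 60.77534079551697
push 7.75 u,v,z [527.25 293.64  64.31] F u,v,z [-0.21 -1.33  6.95] w 10.619845380825188 60.77647805213928
push 8.05 u,v,z [529.23 293.69  64.31] F u,v,z [-0.87  0.13  6.5 ] w 10.749290532123066 60.77437877655029
push 8.35 u,v,z [531.24 293.65  64.3 ] F u,v,z [ 0.63 -0.58  5.92] w 11.07855917998876 60.773377418518066
push 8.65 u,v,z [532.97 293.7   64.32] F u,v,z [-1.76 -0.46  6.23] w 10.984216084724443 60.83405613899231
push 8.95 u,v,z [534.5  293.67  64.3 ] F u,v,z [-2.71 -0.65  7.89] w 10.73439319047929 60.95104694366455
push 9.25 u,v,z [535.99 293.66  64.29] F u,v,z [-3.86 -1.59  8.36] w 10.930860023692372 61.07272446155548
push 9.55 u,v,z [537.45 293.67  64.29] F u,v,z [-4.33 -1.    8.43] w 11.02846217299562 61.190232038497925
push 9.85 u,v,z [538.96 293.66  64.3 ] F u,v,z [-5.19 -0.5   9.41] w 11.195773447816853 61.30413830280304
```

Contact begins at TCP u≈532, where both the force and the position lag start to rise, which fits the camera's 580–584 for the hump face. I'll push a little firmer, then back off to u≈492 and release.

```bash
python3 - <<'E'
from h import *
from bench import env,eyes,monitor,jaws
np.set_printoptions(precision=2,suppress=True)
o=ori(1); pos=lambda u,z:U*u+V*293.5+np.array([0,0,z])
def rd(m):
    s=monitor.read_state(); p=np.array(s["tcp_pos"]); f=np.array(s["contact_force"])
    print(m,round(s["t"],2),"u,v,z",np.array([p@U,p@V,p[2]]),"F",np.array([f@U,f@V,f[2]]),"w",s["gripper_width"]); return p@U
env.move_straight(pos(545.5,64),o,40); env.wait(.2); rd("bind")
env.move_straight(pos(500,64),o,80); rd("back"); env.move_straight(pos(491.8,64),o,40); env.wait(.2); u=rd("back2")
if abs(u-492.1)>.6: env.move_straight(pos(491.8-(u-492.1),64),o,40); env.wait(.2); u=rd("trim")
jaws.grip(85); rd("open"); env.move_straight(pos(u,190),o,150); env.wait(.2)
st=monitor.read_state(); d=eyes.get_image("wrist"); rd("up"); cv2.imwrite("pics/w2.png",d["frame"][:,:,::-1])
T=np.eye(4);T[:3,:3]=Ro.from_rotvec(st["tool_rot"]).as_matrix();T[:3,3]=st["tcp_pos"]
C=T@np.array(d["mount"]); d["R"]=C[:3,:3].T; d["t"]=-d["R"]@C[:3,3]
H,S,Vv=cv2.split(cv2.cvtColor(d["frame"],cv2.COLOR_RGB2HSV))
lid=((H>12)&(H<30)&(S>60)&(Vv>150)).astype(np.uint8); g=((S<45)&(Vv>120)).astype(np.uint8); h=((S<40)&(Vv>170)).astype(np.uint8)
for nm,m,b,z in(("lid",lid,(230,140,410,290),57),("bar",g,(290,175,350,275),89),("hump",h,(400,140,520,175),61),("hump",h,(400,250,520,290),61)):
    for c in blobs(m,b,30)[:1]:
        x,y,w,hh=cv2.boundingRect(c); print(nm,(x,y,w,hh),[round(plane(d,(k,y+hh/2),z)@U,1) for k in(x,x+w)])
E
```

```text
bind 10.3 u,v,z [541.85 293.68  64.3 ] F [-6.59  0.49 10.69] w 11.182200678702689
back 11.02 u,v,z [498.78 293.64  64.29] F [-2.09 -0.46  7.3 ] w 10.99782741132751
back2 11.57 u,v,z [490.91 293.66  64.29] F [-0.88 -0.95  8.03] w 10.745145790022962
trim 12.03 u,v,z [492.03 293.66  64.29] F [-1.14 -1.05  7.3 ] w 11.015434829486937
open 12.73 u,v,z [492.99 293.5   63.95] F [ 0.39  0.66 -0.52] w 85.09440961136104
up 13.97 u,v,z [491.59 293.22 189.11] F [ 0.78 -0.64 -0.37] w 84.97572049823695
lid (251, 152, 157, 138) [np.float64(440.2), np.float64(554.8)]
bar (314, 192, 18, 74) [np.float64(486.9), np.float64(498.5)]
hump (450, 151, 40, 20) [np.float64(580.6), np.float64(608.4)]
hump (440, 263, 38, 19) [np.float64(580.1), np.float64(608.7)]
```

View pics/w2.png

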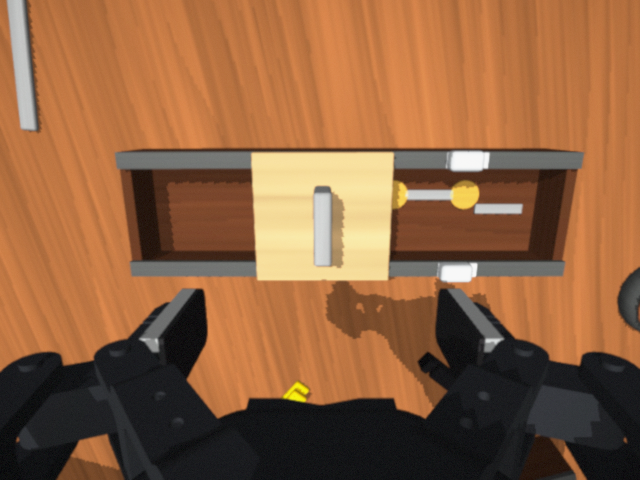

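The wrist view shows the lid released, with its leading edge at u≈390, the humps starting at about 447 and 440, and the jaws clear. By force and camera readings the gap is about 39 mm, so I'm handing the job in.

```bash
python3 -c "
from bench import job; print(job.sign_off())"
```

```text
the job is handed in; nothing more can be done
None
```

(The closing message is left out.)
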